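Sort the ringing kit into its trays

ROBOT

A 7-joint arm with a two-finger parallel gripper is mounted at the origin on a cart in front of the work surface, level with it; the furniture and walls round the work are solid. World frame = base frame: x ahead of the robot, y to its left, z up, the work surface at z = 0. Lengths are in m, angles in rad, forces in N, time in s.
With the tool pointing down it reaches from about 0.4 to 0.875 m from the base axis. Payload 19.3 kg.
Tool frame: the origin (TCP) lies on the mounting face of the last link; the fingertips stand 173 mm ahead of it and the grasp point (between the pads) lies 155 mm ahead of it; z points along the fingers, y is the line along which they close (so a half turn about z gives the same grasp; the last joint's range is limited). The gripper opens to 85 mm and grips with 20 to 120 N. Pads are 22 mm wide; open, the fingers measure 114 mm over their backs; the gripper's body (76 mm by 85 mm) begins 54 mm behind the grasp point. The pads swing forward as they close: fully open they stand 13 mm farther back than shut.
Start: joints at [1.187, 0.521, -0.036, 1.599, 0.021, 1.021, -0.113], TCP at [0.193, -0.594, 0.405] pointing down, gripper open.
Joint ranges: [-2.91, 2.91], [-0.3, 2.13], [-1.5, 1.42], [0.17, 2.43], [-1.26, 4.41], [0.16, 1.93], [-2.52, 2.52]. Speed limits (rad/s): [1.89, 1.89, 2.39, 2.39, 3.01, 3.01, 3.01].

INTERFACE

Orientations are given as [roll, pitch, yaw] about the fixed x, y, z axes, in that order (R = Rz(yaw) Ry(pitch) Rx(roll)).
In Python, from workcell import bot, vision gives the robot as it stands.
- The arm moves only by the shell command python3 -m creep 'ROWS' [FORCE]. ROWS is JSON, a list that holds one entry, the list of rows, each a list of 7 numbers: the opening, from -1 (shut) to 1 (fully open), then the shift along the tool's x, y, z in cm, then the turn, a rotation vector about the tool's x, y, z in rad. In form: [[[grip, tx, ty, tz, rx, ry, rz], ...]]. A call has 1 to 12 rows; each row shifts and turns the commanded pose from where the row before left it, along the tool's axes as they then stand; what a row does not reach is not made up. A row lasts 1/8 s, in which the tool goes at most 62.5 mm and 10.7 degrees, less where a joint would pass 70% of its speed; a pose out of reach is approached as far as the arm can. A call with a gripper value outside its range is refused whole. The fingers move at their own pace and stop on an object; FORCE is the grip in N (left out, the last holds). Time passes only in rows, so rows that do not move let the fingers close. It gives the time, the measured TCP pose, the force, the opening and the grip force at its end, in the units of the state.
- bot.observe(): the state, without advancing time (a new reading comes with each control period).
- vision.grab_frame(name): name is "side" or "top" or "wrist"; returns a dict with "image" (420x560x3 uint8, blue, green, red), "depth" (420x560 float32, m along the optical axis (not along the pixel's ray), 0 where there is no reading), "fovy" (degrees; the focal length in pixels is half the picture's height over the tangent of half this angle, whatever the lens; pixels are square), "cx", "cy" (the principal point, pixels), "cam_to_world" (4x4, takes a point from camera to world coordinates); the wrist camera has in their place "tool_from_camera" (4x4, takes a point from camera to tool coordinates, whose origin is the TCP and whose axes are the flange's). Camera axes: x right, y down, z forward; pixel columns grow to the right and rows downward; lengths in m; the calibration is good to about 2 mm. A picture is of the moment at which its call begins: read the wrist's pose just before it.
- bot.job_done(): hands the job in; it is judged then, once.
The state is a dict: "clock": time; "qpos": joint angles; "qd": joint speeds; "joint_efforts": joint torques, N m; "position": TCP position; "tool_rot": TCP orientation; "force": force on the tool from outside, world axes, zero at the start; "moment": the same for the moment, N m; "grip_width": finger opening in m; "finger_force": force on a finger pad.
Only numpy, scipy, OpenCV 4.12 (cv2) and the standard library are available. Lean on these libraries where they do the work, as an engineer would, in place of code of your own. Each camera call takes 0.05 s, during which the arm holds its last target. There are 200 camera calls.

TASK

Sort the five loose pieces of kit lying between you and the three plywood trays into the trays: the two round sample pots upright in the deep tray with two square bays, one pot to a bay; the two card ring boxes lying flat in the shallow tray with two bays, one box to a bay; and the tweezers lying flat in the long shallow tray without a divider. Everything must rest on its tray's floor, and the pots must not be tipped over on the way.

Things in the scene. Friction and masses are not known exactly. Their poses are not given: they have to be found in the camera images.
- pot_one: Loose little black plastic sample pot, a round pot 35 mm in diameter at the lid (about 34 mm round the body) and 58 mm tall, standing upright, with a grey lid (fixed); its twin looks the same. 30 g. Origin: centre of its underside; z up its axis.
- pot_two: Loose little black plastic sample pot, a round pot 35 mm in diameter at the lid (about 34 mm round the body) and 58 mm tall, standing upright, with a grey lid (fixed); its twin looks the same. 30 g. Origin: centre of its underside; z up its axis.
- pack_one: Loose flat card matchbox-style box of rings (pale lid), 40 mm (x) by 58 mm (y) by 17 mm tall, lying flat, drawer closed (fixed). 40 g. Origin: centre of its underside (the outline begins about 1 mm below it); z up.
- pack_two: Loose flat card matchbox-style box of rings (tan lid), 40 mm (x) by 58 mm (y) by 17 mm tall, lying flat, drawer closed (fixed). 40 g. Origin: centre of its underside (the outline begins about 1 mm below it); z up.
- fine_tweezers: Loose flat steel tweezers lying on their side, 15 mm wide (x) across both legs, 118 mm long (y), 9 mm tall; 30 g. Origin: centre of the underside; grasp across x near the origin. z up.
- pot_tray: Fixed plywood tray, grey liner, open top, walls and floor 4 mm thick. Origin: centre of its underside, on the worktop; x across, y along its length, z up. The deep one: 62 mm (x) by 120 mm (y) by 26 mm high, a divider as high as the walls makes two square bays of 54 mm, centred at y = +29 mm and -29 mm.
- pack_tray: Fixed plywood tray, grey liner, open top, walls and floor 4 mm thick. Origin: centre of its underside, on the worktop; x across, y along its length, z up. The shallow one with a divider: 74 mm (x) by 172 mm (y) by 12 mm high, a divider as high as the walls makes two bays of 66 mm (x) by 80 mm (y), centred at y = +42 mm and -42 mm; a ring box lies in a bay with its 58 mm length along y.
- tool_tray: Fixed plywood tray, grey liner, open top, walls and floor 4 mm thick. Origin: centre of its underside, on the worktop; x across, y along its length, z up. The shallow one without a divider: 74 mm (x) by 158 mm (y) by 12 mm high, inside 66 mm by 150 mm; the tweezers lie in it along y.
Things that resemble listed ones, but are neither listed nor needed, are in the scene too. What is shaped like the pack_two but blue or pink is not meant.

How it is judged:
At the end, for the whole second after the job is handed in: A pot upright (0.15 rad) in each bay of the deep tray, a ring box flat (0.1 rad) in each bay of the shallow divided tray, the tweezers flat (0.1 rad) in the undivided tray, middle within 30 mm of its middle; undersides at most 9 mm (pots, boxes 10 mm) above the worktop; all at rest (z of pot_one in the frame of pot_tray between 0 and 0.01 m and angle between each of pot_one, pot_two's own z axis and vertical below 0.15 rad and x of pot_one in the frame of pot_tray between -0.02 and 0.02 m and y of pot_one in the frame of pot_tray between -0.048 and 0.048 m and z of pot_two in the frame of pot_tray between 0 and 0.01 m and x of pot_two in the frame of pot_tray between -0.02 and 0.02 m and y of pot_two in the frame of pot_tray between -0.048 and 0.048 m and z of pack_one in the frame of pack_tray between 0 and 0.01 m and angle between each of pack_one, pack_two, fine_tweezers's own z axis and vertical below 0.1 rad and x of pack_one in the frame of pack_tray between -0.022 and 0.022 m and y of pack_one in the frame of pack_tray between -0.068 and 0.068 m and z of pack_two in the frame of pack_tray between 0 and 0.01 m and x of pack_two in the frame of pack_tray between -0.022 and 0.022 m and y of pack_two in the frame of pack_tray between -0.068 and 0.068 m and z of fine_tweezers in the frame of tool_tray between 0 and 0.009 m and x of fine_tweezers in the frame of tool_tray between -0.03 and 0.03 m and y of fine_tweezers in the frame of tool_tray between -0.03 and 0.03 m and linear speed of each of pot_one, pot_two, pack_one, pack_two, fine_tweezers below 0.02 m/s and angular speed of each of pot_one, pot_two, pack_one, pack_two, fine_tweezers below 0.5 rad/s); the robot touches nothing.
It fails at once if a sample pot is tipped over (more than 0.7 rad) (angle between any of pot_one, pot_two's own z axis and vertical above 0.7 rad).
It also fails if it takes over 120 s, if anything falls off the work surface, if the arm or the gripper's body presses on something with over 40 N, if the wrist force passes 120 N, or if a joint passes its speed limit or range.

## Working session

There is one attempt and no reset: what is moved stays moved. The work goes in short steps, Python scripts to look and compute and a shell command to move; the robot and the scene stay as the last step left them, time stands still between calls to the robot, and variables do not carry over. Pictures are saved under pics/ and viewed, at most 17 in all, crops included, and the job is handed in when it is done.

```bash
ls; mkdir -p pics; python3 - <<'E'
from workcell import bot, vision
import cv2,pickle,numpy as np
print({k:np.round(v,3).tolist() for k,v in bot.observe().items()})
for n in ["top","side"]:
    f=vision.grab_frame(n); pickle.dump(f,open(n+".pkl","wb")); cv2.imwrite(f"pics/{n}0.png",f["image"])
    print(n,f["fovy"],f["cx"],f["cy"],np.round(f["cam_to_world"],4).tolist())
E
```

```text
pics
{'clock': 0.0, 'qpos': [1.187, 0.522, -0.036, 1.6, 0.021, 1.021, -0.113], 'qd': [0.002, -0.001, 0.0, 0.0, 0.0, -0.0, -0.003], 'joint_efforts': [0.001, -92.711, 1.98, -36.995, 0.018, 0.008, -0.0], 'position': [0.193, -0.594, 0.404], 'tool_rot': [-3.141, 0.0, 0.314], 'force': [0.522, 1.012, -0.615], 'moment': [-0.061, -0.001, 0.031], 'finger_force': 0.0, 'grip_width': 0.085}
top 53.978408033719546 276.356418233483 213.27504999521562 [[0.0023, -0.9902, 0.1394, 0.3622], [-0.9999, -0.0038, -0.0101, 0.0047], [0.0105, -0.1394, -0.9902, 0.9926], [0.0, 0.0, 0.0, 1.0]]
side 55.93981221933083 283.10856008519 201.92349613501733 [[-0.836, -0.3721, 0.4034, 0.1375], [-0.5487, 0.5566, -0.6238, 0.5504], [0.0075, -0.7428, -0.6695, 0.5982], [0.0, 0.0, 0.0, 1.0]]
```

View pics/top0.png

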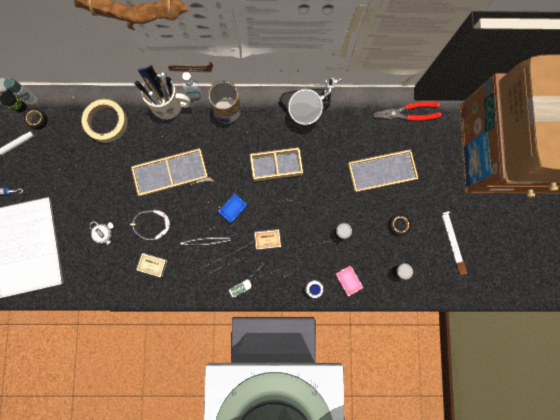

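View pics/side0.png

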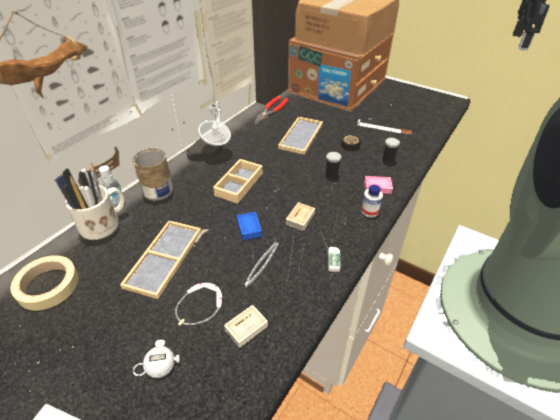

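The top view shows the pack tray at (170,172), pot tray (276,163), tool tray (383,170), tweezers (205,240), ring boxes (152,265) and (267,239), and the pots' grey lids (344,231) and (405,271). The blue box, pink box, blue-topped bottle and open jar are distractors. The side view agrees.

```bash
cat > h.py <<'E'
import numpy as np, cv2
from workcell import bot, vision
def cast(f,uv,z,T=None):
    T=f["cam_to_world"] if T is None else T
    F=f["image"].shape[0]/2/np.tan(np.radians(f["fovy"])/2)
    uv=np.atleast_2d(uv).astype(float)
    d=np.c_[(uv[:,0]-f["cx"])/F,(uv[:,1]-f["cy"])/F,np.ones(len(uv))]@T[:3,:3].T
    return (T[:3,3]+d*((z-T[2,3])/d[:,2])[:,None])[:,:2]
def rect(f,m,z,T=None):
    "largest contour of mask -> world min-area rect: centre, sides, yaw (deg) of long side"
    cs,_=cv2.findContours(m.astype(np.uint8),cv2.RETR_EXTERNAL,cv2.CHAIN_APPROX_NONE)
    c=max(cs,key=cv2.contourArea)
    w=cast(f,c[:,0],z,T)
    b=cv2.boxPoints(cv2.minAreaRect((w*1000).astype(np.float32)))/1000
    e1,e2=b[1]-b[0],b[2]-b[1]
    l=e1 if np.linalg.norm(e1)>np.linalg.norm(e2) else e2
    return b.mean(0).round(4),np.sort([np.linalg.norm(e1),np.linalg.norm(e2)]).round(4),round(np.degrees(np.arctan2(l[1],l[0]))%180,1)
E
python3 - <<'E'
from h import *
import pickle
f=pickle.load(open("top.pkl","rb")); im=f["image"]
hsv=cv2.cvtColor(im,cv2.COLOR_BGR2HSV); H,S,V=[hsv[...,i].astype(int) for i in range(3)]
def roi(m,x0,y0,x1,y1):
    r=np.zeros_like(m); r[y0:y1,x0:x1]=m[y0:y1,x0:x1]; return r
wood=(V>110)&(S>50)&(H<35)
for n,z,r in [("packtray",.012,(125,145,212,200)),("pottray",.026,(245,143,307,185)),("tooltray",.012,(343,145,422,196))]:
    print(n,rect(f,roi(wood,*r),z))
br=(V>95)
for n,z,r in [("packA",.017,(132,250,172,280)),("packB",.017,(250,226,286,254)),("tweez",.009,(176,230,236,250)),("potA",.058,(332,220,356,242)),("potB",.058,(393,260,417,282))]:
    m=roi(br,*r)
    if n=="tweez": m=cv2.morphologyEx(m.astype(np.uint8),cv2.MORPH_CLOSE,np.ones((9,9)))
    print(n,rect(f,m,z), np.median(im[m>0],0))
cv2.imwrite("pics/crop.png",cv2.resize(im[135:300,120:430],None,fx=2.5,fy=2.5,interpolation=2))
E
```

```text
packtray (array([0.5995, 0.2518], dtype=float32), array([0.086, 0.183], dtype=float32), np.float32(104.9))
pottray (array([ 0.6194, -0.0041], dtype=float32), array([0.0686, 0.1234], dtype=float32), np.float32(98.0))
tooltray (array([ 0.6076, -0.2654], dtype=float32), array([0.0782, 0.1618], dtype=float32), np.float32(102.0))
packA (array([0.3767, 0.2878], dtype=float32), array([0.0447, 0.0643], dtype=float32), np.float32(74.0)) [168. 214. 231.]
packB (array([0.4381, 0.0163], dtype=float32), array([0.0445, 0.0622], dtype=float32), np.float32(96.5)) [143. 193. 235.]
tweez (array([0.4346, 0.1644], dtype=float32), array([0.0167, 0.1187], dtype=float32), np.float32(90.2)) [ 95.   96.  100.5]
potA (array([ 0.4548, -0.1591], dtype=float32), array([0.032 , 0.0345], dtype=float32), np.float32(179.0)) [190. 199. 205.]
potB (array([ 0.3631, -0.2943], dtype=float32), array([0.0341, 0.0343], dtype=float32), np.float32(44.2)) [191. 200. 207.]
```

View pics/crop.png

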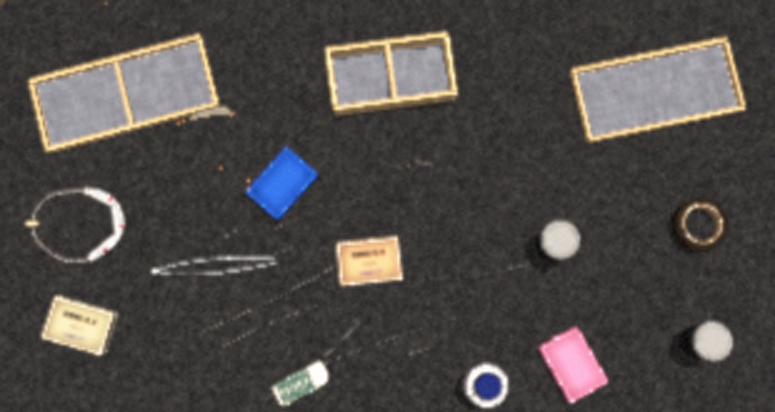

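The crop confirms the layout: tan lid box at (370,260), pale lid box at (80,325), tweezers from (155,270) to (275,262), and lids at (560,240) and (712,341). Some debris beside the pack tray's corner at (205,110) skewed its outline, so I'll use the liners instead.

```bash
cat >> h.py <<'E'
def plan(x,y,z,yaw=None):
    "turn about tool z (rad), then shift in cm along the turned tool's axes"
    s=bot.observe(); p=np.array(s["position"]); c=s["tool_rot"][2]
    t=c if yaw is None else np.radians(yaw); t=c+(t-c+np.pi/2)%np.pi-np.pi/2
    if yaw is not None and abs(t-c)>1.5: print("near-half-turn")
    d=np.array([x,y,z])-p
    print("clock",round(s["clock"],2),"pos",p.round(4),"rot",np.round(s["tool_rot"],3),"w",round(s["grip_width"],4))
    print("rz %.3f  tx %.2f ty %.2f tz %.2f"%(c-t,*(100*np.array([np.cos(t)*d[0]+np.sin(t)*d[1],np.sin(t)*d[0]-np.cos(t)*d[1],-d[2]]))))
E
python3 - <<'E'
from h import *
import pickle
f=pickle.load(open("top.pkl","rb")); im=f["image"]
hsv=cv2.cvtColor(im,cv2.COLOR_BGR2HSV); S,V=hsv[...,1].astype(int),hsv[...,2].astype(int)
lin=((V>90)&(S<60)).astype(np.uint8)
lin=cv2.morphologyEx(lin,cv2.MORPH_CLOSE,np.ones((3,3)))
for n,(x0,y0,x1,y1) in dict(pack=(128,148,212,198),pot=(248,146,305,183),tool=(347,149,420,192)).items():
    k,lab,st,_=cv2.connectedComponentsWithStats(lin[y0:y1,x0:x1])
    for i in range(1,k):
        if st[i,4]>150:
            m=np.zeros_like(lin); m[y0:y1,x0:x1]=lab==i; print(n,rect(f,m,.004))
plan(.363,-.294,.30,98)
E
```

```text
pack (array([0.5983, 0.2487], dtype=float32), array([0.0781, 0.1756], dtype=float32), np.float32(105.4))
pot (array([ 0.6234, -0.0026], dtype=float32), array([0.0483, 0.1129], dtype=float32), np.float32(98.0))
tool (array([ 0.6088, -0.2665], dtype=float32), array([0.064 , 0.1474], dtype=float32), np.float32(102.1))
clock 0.1 pos [ 0.1929 -0.5944  0.4042] rot [-3.141  0.     0.314] w 0.0856
rz -1.397  tx 27.38 ty 21.03 tz 10.42
```

```bash
python3 -m creep '[[[1,0,0,0,0,0,-0.175],[1,0,0,0,0,0,-0.175],[1,0,0,0,0,0,-0.175],[1,0,0,0,0,0,-0.175],[1,0,0,0,0,0,-0.175],[1,0,0,0,0,0,-0.175],[1,0,0,0,0,0,-0.175],[1,0,0,0,0,0,-0.172],[1,0,0,0,0,0,0]]]' 40; python3 -m creep '[[[1,3.4,2.6,1.3,0,0,0],[1,3.4,2.6,1.3,0,0,0],[1,3.4,2.6,1.3,0,0,0],[1,3.4,2.6,1.3,0,0,0],[1,3.4,2.6,1.3,0,0,0],[1,3.4,2.6,1.3,0,0,0],[1,3.4,2.6,1.3,0,0,0],[1,3.4,2.6,1.3,0,0,0],[1,0,0,0,0,0,0],[1,0,0,0,0,0,0]]]'; python3 - <<'E'
from h import *
plan(.363,-.294,.198,98)
f=vision.grab_frame("wrist"); cv2.imwrite("pics/w1.png",f["image"]); print(f["tool_from_camera"].round(3).tolist(),f["fovy"])
E
```

```text
clock: 1.23
position: [0.1927, -0.5945, 0.4044]
tool_rot: [3.141, -0.001, 1.71]
force: [-0.6, -0.2, -0.7]
grip_width: 0.0854
finger_force: 0.0
clock: 2.48
position: [0.3608, -0.2965, 0.3008]
tool_rot: [-3.141, 0.0, 1.708]
force: [0.1, -0.4, 0.6]
grip_width: 0.0853
finger_force: 0.0
clock 2.48 pos [ 0.3608 -0.2965  0.3008] rot [-3.141  0.     1.708] w 0.0853
rz -0.002  tx 0.22 ty 0.25 tz 10.28
[[-0.001, -0.945, -0.328, 0.085], [1.0, -0.001, 0.001, 0.001], [-0.001, -0.328, 0.945, 0.029], [0.0, 0.0, 0.0, 1.0]] 64.52291483561106
```

View pics/w1.png

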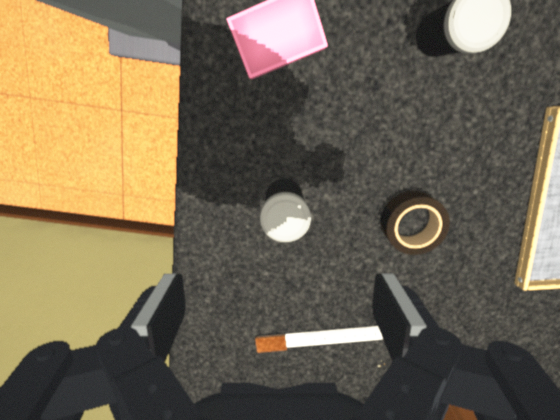

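The wrist view shows the pot's lid at (286,217), the fingertips at about (165,275) and (390,275), and the other pot at (478,20). I'll check the pot position and the fingertip distance.

```bash
cat >> h.py <<'E'
from scipy.spatial.transform import Rotation as Ro
def wT(f):
    s=bot.observe(); W=np.eye(4); W[:3,:3]=Ro.from_euler("xyz",s["tool_rot"]).as_matrix(); W[:3,3]=s["position"]
    return W@f["tool_from_camera"]
E
python3 - <<'E'
from h import *
f0=vision.grab_frame; s=bot.observe(); f=f0("wrist"); T=wT(f)
print("pot",cast(f,[286,217],.058,T), "other", cast(f,[478,20],.058,T))
F=210/np.tan(np.radians(f["fovy"])/2); d=f["depth"]
print("lid z",[(T@np.r_[(u-f["cx"])/F*d[v,u],(v-f["cy"])/F*d[v,u],d[v,u],1])[2].round(4) for u,v in [(286,217),(280,210)]])
for x0,x1 in [(100,190),(370,450)]:
    v,u=np.mgrid[265:420,x0:x1]; D=d[265:420,x0:x1]
    P=np.stack([(u-f["cx"])/F*D,(v-f["cy"])/F*D,D,np.ones_like(D)],-1)@f["tool_from_camera"].T
    ok=(D>0.02)&(P[...,2]<.2); print("finger max z in tool",P[ok][:,2].max().round(4),"y",P[ok][:,1].min().round(4),P[ok][:,1].max().round(4))
E
```

```text
pot [[ 0.36634894 -0.29210721]] other [[ 0.45733529 -0.15872089]]
lid z [np.float64(0.0577), np.float64(0.0576)]
finger max z in tool 0.1594 y -0.0558 -0.0183
finger max z in tool 0.1595 y 0.0209 0.0577
```

```bash
python3 -m creep '[[[1,0.3,0.45,0,0,0,0],[1,0,0,3.5,0,0,0],[1,0,0,3.5,0,0,0],[1,0,0,2.4,0,0,0],[1,0,0,1.1,0,0,0],[1,0,0,0,0,0,0],[-1,0,0,0,0,0,0],[-1,0,0,0,0,0,0],[-1,0,0,0,0,0,0],[-1,0,0,0,0,0,0],[-1,0,0,0,0,0,0],[-1,0,0,0,0,0,0]]]' 30; python3 -m creep '[[[-1,0,0,0,0,0,0],[-1,0,0,-1,0,0,0],[-1,0,0,-2,0,0,0],[-1,0,0,-3,0,0,0],[-1,0,0,-4,0,0,0],[-1,0,0,0,0,0,0]]]';python3 - <<'E'
from h import *
plan(.627,-.032,.296,98)
plan(.627,-.032,.201,98)
E
```

```text
clock: 4.08
position: [0.3651, -0.2927, 0.1963]
tool_rot: [3.141, 0.001, 1.711]
force: [-0.4, 0.1, 10.1]
grip_width: 0.0328
finger_force: 28.9
clock: 4.82
position: [0.3653, -0.2929, 0.2986]
tool_rot: [3.139, 0.003, 1.71]
force: [0.1, -0.2, -1.0]
grip_width: 0.0326
finger_force: 29.8
clock 4.83 pos [ 0.3653 -0.2929  0.2986] rot [3.139e+00 3.000e-03 1.710e+00] w 0.0326
rz -0.000  tx 22.19 ty 29.54 tz 0.26
clock 4.83 pos [ 0.3653 -0.2929  0.2986] rot [3.139e+00 3.000e-03 1.710e+00] w 0.0326
rz -0.000  tx 22.19 ty 29.54 tz 9.76
```

```bash
python3 -m creep '[[[-1,1.2,1.5,0,0,0,0],[-1,2.3,3,0,0,0,0],[-1,2.3,3,0,0,0,0],[-1,2.3,3.1,0,0,0,0],[-1,2.3,3.1,0,0,0,0],[-1,2.3,3.1,0,0,0,0],[-1,2.3,3.1,0,0,0,0],[-1,2.3,3.1,0,0,0,0],[-1,2.3,3.1,0,0,0,0],[-1,1.5,2,0,0,0,0],[-1,1.1,1.4,0,0,0,0],[-1,0,0,0,0,0,0]]]';python3 - <<'E'
from h import *
f=vision.grab_frame("wrist"); cv2.imwrite("pics/w2.png",f["image"])
plan(.627,-.032,.201,98)
E
```

```text
clock: 6.32
position: [0.6262, -0.0308, 0.2953]
tool_rot: [-3.141, -0.0, 1.712]
force: [0.6, -0.8, -1.4]
grip_width: 0.0324
finger_force: 29.8
clock 6.38 pos [ 0.6258 -0.0318  0.2953] rot [-3.141  0.     1.711] w 0.0324
rz 0.000  tx -0.04 ty 0.12 tz 9.43
```

View pics/w2.png

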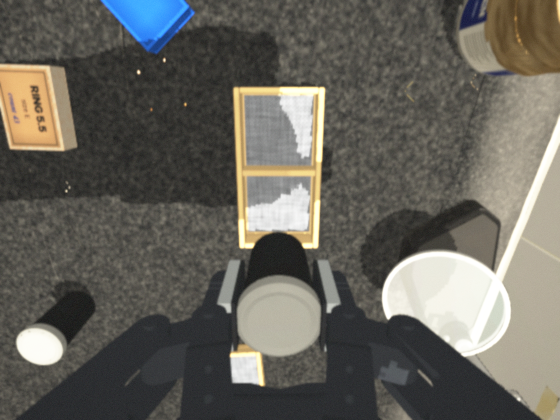

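Wrist view: pot held upright at (280,310). The tray rim's corners are at (235,88), (325,88), (318,247) and (240,247), and a cup lies to the right at (445,300).

```bash
python3 - <<'E'
from h import *
f=vision.grab_frame("wrist"); T=wT(f)
c=cast(f,[[235,88],[325,88],[318,247],[240,247]],.026,T); print(c.round(4),c.mean(0).round(4))
d=c[0]+c[1]-c[2]-c[3]; a=np.arctan2(d[1],d[0]); print(np.degrees(a), np.linalg.norm(d)/2)
u=np.array([np.cos(a),np.sin(a)])*.029; print("bays",c.mean(0)+u,c.mean(0)-u)
print("cup near", cast(f,[383,300],.1,T))
E
```

```text
[[ 0.5853  0.0506]
 [ 0.6459  0.059 ]
 [ 0.6623 -0.0592]
 [ 0.6007 -0.0678]] [ 0.6235 -0.0043]
97.65969373031764 0.11934699361475261
bays [0.61965971 0.02440263] [ 0.62739047 -0.03307985]
cup near [[ 0.69138866 -0.0532667 ]]
```

```bash
python3 -m creep '[[[-1,-0.15,0.15,0,0,0,0],[-1,0,0,3,0,0,0],[-1,0,0,3,0,0,0],[-1,0,0,2,0,0,0],[-1,0,0,1.0,0,0,0],[-1,0,0,0.4,0,0,0],[-1,0,0,0,0,0,0]]]'; python3 -m creep '[[[-0.1,0,0,0,0,0,0],[0.05,0,0,0,0,0,0],[0.15,0,0,0,0,0,0],[0.15,0,0,0,0,0,0],[0.15,0,0,-2,0,0,0],[0.15,0,0,-4,0,0,0],[0.15,0,0,-4,0,0,0],[0.15,0,0,0,0,0,0]]]';python3 - <<'E'
from h import *
plan(.457,-.159,.296,98)
f=vision.grab_frame("wrist"); cv2.imwrite("pics/w3.png",f["image"][:, :])
f=vision.grab_frame("top"); cv2.imwrite("pics/t3.png",cv2.resize(f["image"][135:250,230:430],None,fx=3,fy=3))
E
```

```text
clock: 7.3
position: [0.628, -0.0328, 0.2021]
tool_rot: [3.141, 0.0, 1.711]
force: [1.2, 0.2, -0.6]
grip_width: 0.0323
finger_force: 29.8
clock: 8.3
position: [0.6286, -0.0328, 0.3061]
tool_rot: [3.136, 0.001, 1.711]
force: [0.8, 0.0, 0.1]
grip_width: 0.0492
finger_force: 0.0
clock 8.3 pos [ 0.6286 -0.0328  0.3061] rot [3.136e+00 1.000e-03 1.711e+00] w 0.0492
rz 0.000  tx -10.11 ty -18.75 tz 1.01
```

View pics/w3.png

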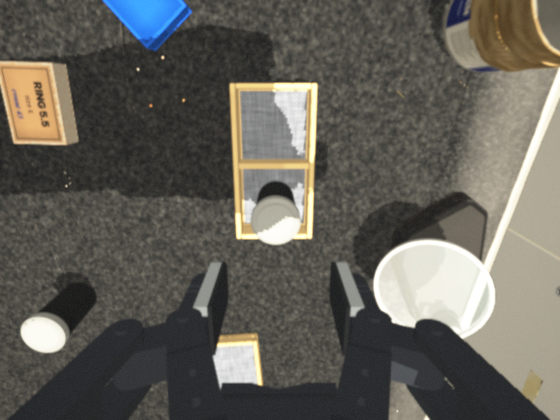

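The pot stands in the right-hand bay at (275,215). Next, the second pot.

```bash
python3 -m creep '[[[0.5,-1.7,-3.1,0,0,0,0],[1,-1.7,-3.1,0,0,0,0],[1,-1.7,-3.1,0,0,0,0],[1,-1.7,-3.1,0,0,0,0],[1,-1.7,-3.1,0.4,0,0,0],[1,-1.6,-3.2,0.6,0,0,0],[1,0,0,0,0,0,0]]]'; python3 -m creep '[[[1,0,0,3.5,0,0,0],[1,0,0,3.5,0,0,0],[1,0,0,2.0,0,0,0],[1,0,0,1.0,0,0,0],[1,0,0,0,0,0,0],[-1,0,0,0,0,0,0],[-1,0,0,0,0,0,0],[-1,0,0,0,0,0,0],[-1,0,0,0,0,0,0],[-1,0,0,0,0,0,0],[-1,0,0,0,0,0,0],[-1,0,0,0,0,0,0]]]'; python3 -m creep '[[[-1,0,0,-1,0,0,0],[-1,0,0,-3,0,0,0],[-1,0,0,-3,0,0,0],[-1,0,0,-3,0,0,0],[-1,0,0,0,0,0,0]]]'; python3 - <<'E'
from h import *
plan(.6197,.0245,.300,98)
E
```

```text
clock: 9.28
position: [0.4547, -0.1603, 0.291]
tool_rot: [-3.139, -0.0, 1.708]
force: [0.1, 1.6, -0.1]
grip_width: 0.0855
finger_force: 0.0
clock: 10.78
position: [0.4569, -0.159, 0.1922]
tool_rot: [3.141, 0.001, 1.711]
force: [-1.4, -0.5, 8.9]
grip_width: 0.033
finger_force: 28.9
clock: 11.4
position: [0.4571, -0.1592, 0.294]
tool_rot: [3.138, 0.002, 1.71]
force: [0.5, 0.4, -0.4]
grip_width: 0.0324
finger_force: 29.9
clock 11.4 pos [ 0.4571 -0.1592  0.294 ] rot [3.138e+00 2.000e-03 1.710e+00] w 0.0324
rz -0.000  tx 15.92 ty 18.66 tz -0.60
```

```bash
python3 -m creep '[[[-1,1,1.2,0,0,0,0],[-1,2.2,2.6,-0.3,0,0,0],[-1,2.5,2.9,-0.3,0,0,0],[-1,2.5,2.9,0,0,0,0],[-1,2.5,2.9,0,0,0,0],[-1,2.4,2.9,0,0,0,0],[-1,1.8,2.1,0,0,0,0],[-1,1,1.2,0,0,0,0],[-1,0,0,0,0,0,0],[-1,0,0,0,0,0,0]]]';python3 - <<'E'
from h import *
plan(.6197,.0245,.199,98)
E
```

```text
clock: 12.65
position: [0.6192, 0.0238, 0.2974]
tool_rot: [-3.141, 0.0, 1.71]
force: [-0.0, -0.3, 0.4]
grip_width: 0.0324
finger_force: 29.9
clock 12.65 pos [0.6192 0.0238 0.2974] rot [-3.141  0.     1.71 ] w 0.0324
rz -0.000  tx 0.07 ty 0.06 tz 9.84
```

```bash
python3 -m creep '[[[-1,0.1,0.1,3,0,0,0],[-1,0,0,3,0,0,0],[-1,0,0,2,0,0,0],[-1,0,0,1.2,0,0,0],[-1,0,0,0.6,0,0,0],[-1,0,0,0,0,0,0],[-1,0,0,0,0,0,0]]]'; python3 -m creep '[[[-0.1,0,0,0,0,0,0],[0.05,0,0,0,0,0,0],[0.15,0,0,0,0,0,0],[0.15,0,0,0,0,0,0],[0.15,0,0,-2,0,0,0],[0.15,0,0,-4,0,0,0],[0.15,0,0,-4,0,0,0],[0.15,0,0,0,0,0,0]]]';python3 - <<'E'
from h import *
plan(.4385,.0163,.270,96.5)
f=vision.grab_frame("wrist"); cv2.imwrite("pics/w4.png",f["image"])
E
```

```text
clock: 13.52
position: [0.6208, 0.0257, 0.2004]
tool_rot: [3.141, 0.0, 1.711]
force: [0.4, 0.2, 0.3]
grip_width: 0.0325
finger_force: 29.9
clock: 14.52
position: [0.6213, 0.0259, 0.3041]
tool_rot: [3.136, 0.0, 1.711]
force: [-0.2, 0.3, -0.1]
grip_width: 0.0491
finger_force: 0.0
clock 14.53 pos [0.6213 0.0259 0.3041] rot [3.136 0.    1.711] w 0.0491
rz 0.026  tx 1.11 ty -18.27 tz 3.41
```

View pics/w4.png

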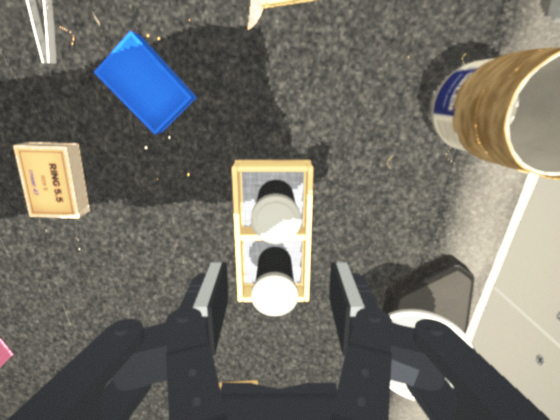

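Both pots are upright in their bays, at (275,215) and (273,290). Next, the tan box at (50,180).

```bash
python3 -m creep '[[[0.5,0,0,0,0,0,0.026],[1,0.2,-3,0.4,0,0,0],[1,0.2,-3.2,0.6,0,0,0],[1,0.2,-3.2,0.6,0,0,0],[1,0.2,-3.2,0.6,0,0,0],[1,0.2,-3.2,0.6,0,0,0],[1,0.1,-2.5,0.6,0,0,0],[1,0,0,0,0,0,0],[1,0,0,0,0,0,0]]]';python3 - <<'E'
from h import *
f=vision.grab_frame("wrist"); T=wT(f); im=f["image"]; hsv=cv2.cvtColor(im,cv2.COLOR_BGR2HSV)
m=cv2.inRange(hsv,(8,40,150),(30,200,255)); m[:,:190]=0;m[:,370:]=0;m[330:]=0;m[:100]=0
m=cv2.morphologyEx(m,cv2.MORPH_CLOSE,np.ones((9,9)))
print(rect(f,m,.0165,T)); cv2.imwrite("pics/w5.png",np.hstack([im,cv2.cvtColor(m,cv2.COLOR_GRAY2BGR)])[:, :800])
plan(.4385,.0163,.175,96.5)
E
```

```text
clock: 15.7
position: [0.438, 0.016, 0.2656]
tool_rot: [3.141, -0.0, 1.684]
force: [0.2, -0.2, -0.6]
grip_width: 0.0853
finger_force: 0.0
(array([0.4409, 0.0187], dtype=float32), array([0.0418, 0.0641], dtype=float32), np.float32(96.1))
clock 15.75 pos [0.4382 0.016  0.2657] rot [ 3.141 -0.     1.684] w 0.0855
rz 0.000  tx 0.03 ty 0.04 tz 9.07
```

View pics/w5.png

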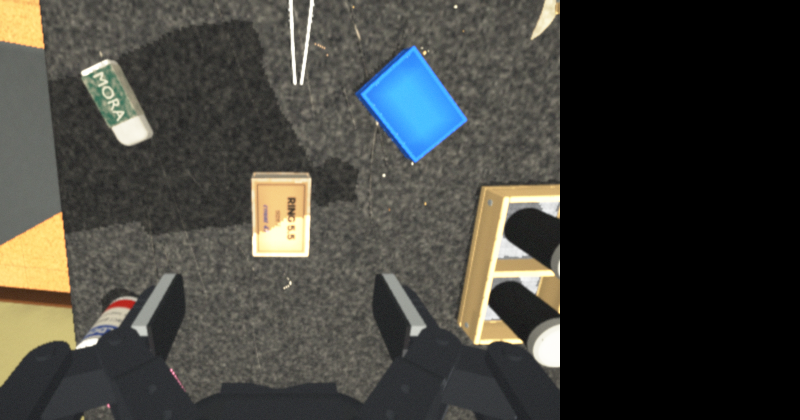

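The image shows the tan box squarely between the fingers at (281,215).

```bash
python3 -m creep '[[[1,0.1,0.2,3,0,0,0],[1,0,0,3,0,0,0],[1,0,0,2,0,0,0],[1,0,0,0.9,0,0,0],[1,0,0,0,0,0,0],[-1,0,0,0,0,0,0],[-1,0,0,0,0,0,0],[-1,0,0,0,0,0,0],[-1,0,0,0,0,0,0],[-1,0,0,0,0,0,0],[-1,0,0,0,0,0,0]]]' 25;  python3 - <<'E'
from h import *
plan(.4405,.017,.26,96.5)
f=vision.grab_frame("side"); cv2.imwrite("pics/s5.png",cv2.resize(f["image"][130:290,200:400],None,fx=3.5,fy=3.5))
E
```

```text
clock: 17.12
position: [0.4396, 0.017, 0.1773]
tool_rot: [3.141, 0.0, 1.684]
force: [-0.9, -1.1, 8.9]
grip_width: 0.0408
finger_force: 25.2
clock 17.12 pos [0.4396 0.017  0.1773] rot [3.141 0.    1.684] w 0.0408
rz 0.000  tx -0.01 ty 0.09 tz -8.27
```

View pics/s5.png

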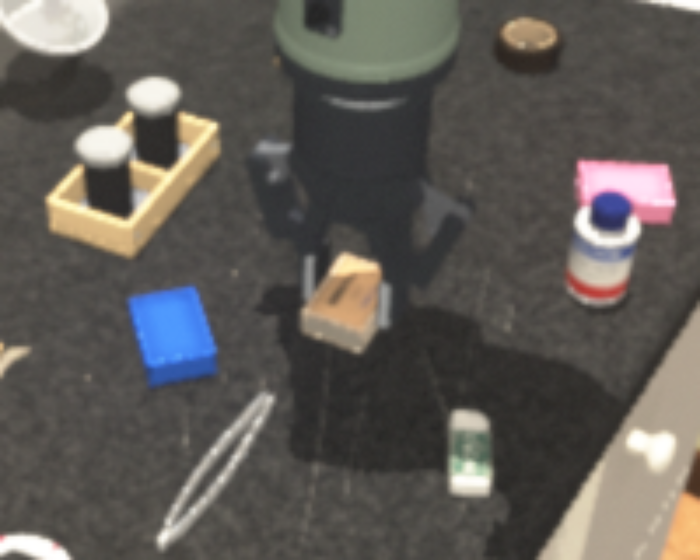

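The box is held at (345,300), with the fingertips clear of the table.

```bash
python3 -m creep '[[[-1,0,0,-1,0,0,0],[-1,0,0,-3,0,0,0],[-1,0,0,-4,0,0,0],[-1,0,0,-2,0,0,-0.148],[-1,0,0,0,0,0,0]]]';  python3 - <<'E'
from h import *
plan(.613,.2134,.28,105)
E
```

```text
clock: 17.8
position: [0.4396, 0.0168, 0.2784]
tool_rot: [3.139, 0.001, 1.833]
force: [0.4, 0.7, -0.6]
grip_width: 0.0405
finger_force: 26.1
clock 17.8 pos [0.4396 0.0168 0.2784] rot [3.139e+00 1.000e-03 1.833e+00] w 0.0405
rz 0.000  tx 14.51 ty 21.84 tz -0.16
```

```bash
python3 -m creep '[[[-1,1.2,1.8,0,0,0,0],[-1,2.1,3.2,0,0,0,0],[-1,2.5,3.7,0,0,0,0],[-1,2.5,3.7,0,0,0,0],[-1,2.5,3.7,0,0,0,0],[-1,2.1,3.2,0,0,0,0],[-1,1.6,2.5,0,0,0,0],[-1,0,0,0,0,0,0],[-1,0,0,0,0,0,0]]]';  python3 - <<'E'
from h import *
plan(.613,.2134,.1835,105)
f=vision.grab_frame("wrist"); cv2.imwrite("pics/w6.png",f["image"])
E
```

```text
clock: 18.92
position: [0.6119, 0.2139, 0.2757]
tool_rot: [-3.14, 0.0, 1.832]
force: [0.2, -0.5, -0.6]
grip_width: 0.041
finger_force: 26.1
clock 18.93 pos [0.6119 0.2139 0.2757] rot [-3.14   0.     1.832] w 0.041
rz -0.000  tx -0.08 ty 0.09 tz 9.22
```

View pics/w6.png

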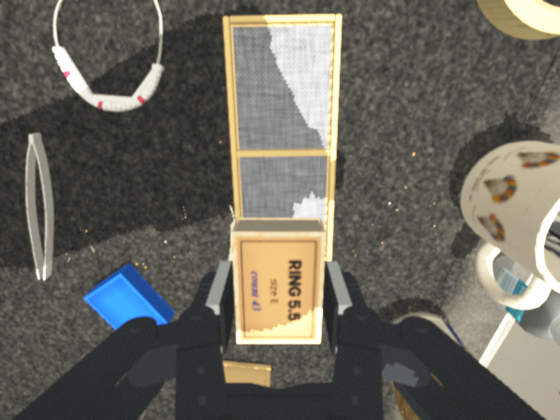

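The view shows the tray's far wall corners at (225,17) and (341,15), and the divider from (236,155) to (333,152). The box is held above the near bay, and cans and a mug lie to the right.

```bash
python3 - <<'E'
from h import *
f=vision.grab_frame("wrist"); T=wT(f)
c=cast(f,[[225,17],[341,15],[236,155],[333,152]],.012,T); print(c.round(4))
far=c[:2].mean(0); mid=c[2:].mean(0); u=far-mid; print(mid,np.degrees(np.arctan2(u[1],u[0])),np.linalg.norm(u),"bays",mid-u*.042/np.linalg.norm(u),mid+u*.042/np.linalg.norm(u))
print("mug/can",cast(f,[[462,200],[400,330]],.08,T))
plan(*(mid-u*.042/np.linalg.norm(u)),.183,105)
E
```

```text
[[0.5477 0.3298]
 [0.6173 0.3494]
 [0.5731 0.2471]
 [0.6389 0.2668]]
[0.6060078  0.25695564] 105.88660090765725 0.08592190526095021 bays [0.61750464 0.21655982] [0.59451095 0.29735147]
mug/can [[0.69866758 0.26865364]
 [0.69818734 0.18234643]]
clock 19.02 pos [0.6121 0.2133 0.2763] rot [-3.141  0.     1.832] w 0.0407
rz -0.001  tx 0.18 ty 0.61 tz 9.33
```

```bash
python3 -m creep '[[[-1,0.2,0.5,0,0,0,-0.01],[-1,0,0,3,0,0,0],[-1,0,0,3,0,0,0],[-1,0,0,2,0,0,0],[-1,0,0,1,0,0,0],[-1,0,0,0.4,0,0,0],[-1,0,0,0,0,0,0]]]'; python3 -m creep '[[[0,0,0,0,0,0,0],[0.1,0,0,0,0,0,0],[0.2,0,0,0,0,0,0],[0.2,0,0,-1,0,0,0],[0.2,0,0,-4,0,0,0],[0.2,0,0,-4,0,0,0],[0.3,0,0,0,0,0,0]]]';python3 - <<'E'
from h import *
plan(.379,.289,.27,74)
f=vision.grab_frame("wrist"); cv2.imwrite("pics/w7.png",f["image"])
E
```

```text
clock: 19.9
position: [0.6169, 0.2169, 0.1832]
tool_rot: [3.141, -0.0, 1.843]
force: [-0.3, 1.0, 0.0]
grip_width: 0.0402
finger_force: 26.1
clock: 20.78
position: [0.6175, 0.2172, 0.2765]
tool_rot: [3.136, -0.0, 1.842]
force: [-0.9, 0.6, -0.6]
grip_width: 0.0554
finger_force: 0.0
clock 20.77 pos [0.6175 0.2172 0.2765] rot [ 3.136 -0.     1.842] w 0.0554
rz 0.551  tx 0.33 ty -24.90 tz 0.65
```

View pics/w7.png

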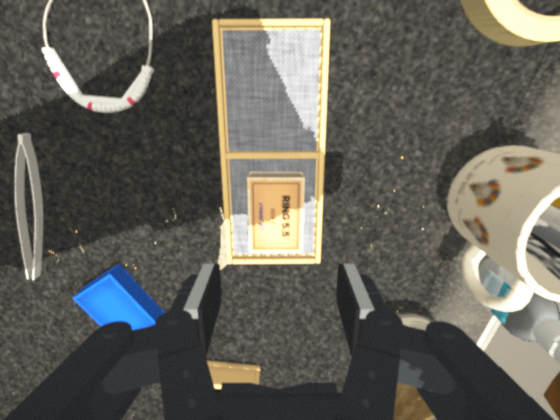

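The tan box lies flat in the near bay at (275,215). Next, the pale box.

```bash
python3 -m creep '[[[0.5,0,0,0,0,0,0.184],[1,0,0,0,0,0,0.184],[1,0,0,0,0,0,0.183],[1,0.1,-4.1,0.2,0,0,0],[1,0.1,-4.2,0.2,0,0,0],[1,0.1,-4.2,0.2,0,0,0],[1,0,-4.2,0,0,0,0],[1,0,-4.2,0,0,0,0],[1,0,-4,0,0,0,0],[1,0,0,0,0,0,0],[1,0,0,0,0,0,0]]]';python3 - <<'E'
from h import *
f=vision.grab_frame("wrist"); T=wT(f); im=f["image"]; hsv=cv2.cvtColor(im,cv2.COLOR_BGR2HSV)
m=cv2.inRange(hsv,(8,25,140),(35,200,255)); m[:,:190]=0;m[:,370:]=0;m[330:]=0;m[:100]=0
m=cv2.morphologyEx(m,cv2.MORPH_CLOSE,np.ones((9,9)))
r=rect(f,m,.0165,T); print(r); cv2.imwrite("pics/w8.png",im)
plan(*r[0],.177,r[2])
E
```

```text
clock: 22.2
position: [0.3785, 0.2881, 0.2665]
tool_rot: [3.142, 0.0, 1.292]
force: [0.5, -1.1, 0.2]
grip_width: 0.0859
finger_force: 0.0
(array([0.3803, 0.2907], dtype=float32), array([0.0417, 0.0641], dtype=float32), np.float32(74.1))
clock 22.25 pos [0.3788 0.288  0.2665] rot [3.141 0.    1.291] w 0.0853
rz -0.002  tx 0.30 ty 0.07 tz 8.95
```

```bash
python3 -m creep '[[[1,0.15,0.05,3,0,0,0],[1,0,0,3,0,0,0],[1,0,0,2,0,0,0],[1,0,0,0.9,0,0,0],[1,0,0,0,0,0,0],[-1,0,0,0,0,0,0],[-1,0,0,0,0,0,0],[-1,0,0,0,0,0,0],[-1,0,0,0,0,0,0],[-1,0,0,0,0,0,0],[-1,0,0,0,0,0,0]]]' 25;  python3 -m creep '[[[-1,0,0,-1,0,0,0],[-1,0,0,-3,0,0,0],[-1,0,0,-4,0,0,0],[-1,0,0,-2,0,0,0],[-1,0,0,0,0,0,-0.15],[-1,0,0,0,0,0,-0.15],[-1,0,0,0,0,0,-0.15],[-1,0,0,0,0,0,-0.107],[-1,0,0,0,0,0,0]]]';  python3 - <<'E'
from h import *
plan(.5938,.2965,.28,105.7)
E
```

```text
clock: 23.62
position: [0.3792, 0.2897, 0.1783]
tool_rot: [3.141, -0.001, 1.292]
force: [-0.2, -1.3, 8.5]
grip_width: 0.0405
finger_force: 25.0
clock: 24.75
position: [0.3791, 0.2894, 0.2782]
tool_rot: [3.141, -0.0, 1.848]
force: [-0.6, 1.0, -1.0]
grip_width: 0.0404
finger_force: 26.2
clock 24.75 pos [0.3791 0.2894 0.2782] rot [ 3.141 -0.     1.848] w 0.0404
rz 0.003  tx -5.12 ty 20.86 tz -0.18
```

```bash
python3 -m creep '[[[-1,-0.4,1.7,0,0,0,0],[-1,-0.8,3.2,0,0,0,0],[-1,-0.9,3.8,0,0,0,0],[-1,-0.9,3.8,0,0,0,0],[-1,-0.9,3.6,0,0,0,0],[-1,-0.7,2.8,0,0,0,0],[-1,-0.5,1.9,0,0,0,0],[-1,0,0,0,0,0,0],[-1,0,0,0,0,0,0],[-1,0,0,0,0,0,0]]]';  python3 - <<'E'
from h import *
plan(.5938,.2965,.184,105.7)
E
```

```text
clock: 26.0
position: [0.5927, 0.2977, 0.2779]
tool_rot: [-3.141, 0.0, 1.849]
force: [0.0, -0.4, -0.8]
grip_width: 0.0406
finger_force: 26.2
clock 26.0 pos [0.5927 0.2977 0.2779] rot [-3.141  0.     1.849] w 0.0406
rz 0.004  tx -0.15 ty 0.08 tz 9.39
```

```bash
python3 -m creep '[[[-1,-0.1,0,0,0,0,0],[-1,0,0,3,0,0,0],[-1,0,0,3,0,0,0],[-1,0,0,2,0,0,0],[-1,0,0,1,0,0,0],[-1,0,0,0.4,0,0,0],[-1,0,0,0,0,0,0]]]'; python3 -m creep '[[[0,0,0,0,0,0,0],[0.1,0,0,0,0,0,0],[0.2,0,0,0,0,0,0],[0.2,0,0,-1,0,0,0],[0.2,0,0,-4,0,0,0],[0.2,0,0,-4,0,0,0],[0.2,0,0,0,0,0,0]]]';python3 - <<'E'
from h import *
plan(.435,.164,.26,92)
E
```

```text
clock: 26.88
position: [0.5935, 0.2968, 0.1842]
tool_rot: [3.141, -0.0, 1.849]
force: [-0.2, -0.3, -0.7]
grip_width: 0.0407
finger_force: 26.2
clock: 27.75
position: [0.594, 0.2972, 0.2776]
tool_rot: [3.136, -0.001, 1.849]
force: [0.3, 0.1, -0.7]
grip_width: 0.0514
finger_force: 0.0
clock 27.75 pos [0.594  0.2972 0.2776] rot [ 3.136e+00 -1.000e-03  1.849e+00] w 0.0514
rz 0.243  tx -12.75 ty -16.36 tz 1.76
```

```bash
python3 -m creep '[[[0.2,0,0,0,0,0,0.122],[0.2,0,0,0,0,0,0.121],[0.2,-2.2,-2.8,0.3,0,0,0],[0.2,-2.2,-2.8,0.3,0,0,0],[0.2,-2.2,-2.8,0.3,0,0,0],[0.2,-2.2,-2.8,0.3,0,0,0],[0.2,-2.2,-2.8,0.3,0,0,0],[0.2,-1.8,-2.4,0.3,0,0,0],[0.2,0,0,0,0,0,0],[0.2,0,0,0,0,0,0]]]';python3 - <<'E'
from h import *
f=vision.grab_frame("wrist"); T=wT(f); im=f["image"]; hsv=cv2.cvtColor(im,cv2.COLOR_BGR2HSV)
m=cv2.inRange(hsv,(0,0,110),(180,70,255)); m[:,:200]=0;m[:,360:]=0;m[330:]=0;m[:40]=0
m=cv2.morphologyEx(m,cv2.MORPH_CLOSE,np.ones((25,25)))
r=rect(f,m,.009,T); print(r)
v=im.copy(); cv2.drawContours(v,cv2.findContours(m,0,2)[0],-1,(0,0,255),1); cv2.imwrite("pics/w9.png",v)
plan(*r[0],.176,r[2])
E
```

```text
clock: 29.0
position: [0.4344, 0.1634, 0.2559]
tool_rot: [3.141, -0.0, 1.606]
force: [1.1, 0.0, -0.2]
grip_width: 0.0513
finger_force: 0.0
(array([0.4535, 0.1306], dtype=float32), array([0.1235, 0.1541], dtype=float32), np.float32(65.2))
clock 29.05 pos [0.4345 0.1635 0.2558] rot [ 3.141e+00 -1.000e-03  1.606e+00] w 0.0511
rz 0.468  tx -2.19 ty 3.11 tz 7.98
```

View pics/w9.png

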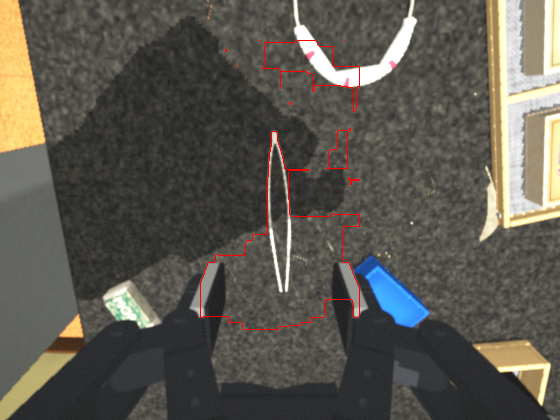

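My mask was too loose, but the picture is clear: the tweezers run from the joined end (274,131) to the tips at (284,291). The blue box's nearest corner is at (355,268). I'll use those pixels directly.

```bash
python3 - <<'E'
from h import *
f=vision.grab_frame("wrist"); T=wT(f)
e=cast(f,[[274.5,131],[283.5,291]],.006,T); d=e[0]-e[1]; c=e.mean(0); yaw=np.degrees(np.arctan2(d[1],d[0]))
print(e,c,np.linalg.norm(d),yaw)
b=cast(f,[[355,268],[368,256]],.016,T); t=np.radians(yaw)
print("blue corner in tool-xy rel centre (cm)",100*(b-c)@np.array([[np.cos(t),np.sin(t)],[np.sin(t),-np.cos(t)]]))
w=cast(f,[[267,195],[291,205]],.008,T); print("width",np.linalg.norm(w[0]-w[1]),100*(w-c)@np.array([[np.cos(t),np.sin(t)],[np.sin(t),-np.cos(t)]]))
plan(*c,.1745,yaw)
E
```

```text
[[0.43102912 0.22499269]
 [0.44165535 0.10473719]] [0.43634224 0.16486494] 0.12072408106019787 95.04975517260529
blue corner in tool-xy rel centre (cm) [[-3.75275587  5.2129053 ]
 [-2.84318765  6.10818639]]
width 0.018077806826543405 [[ 1.78597984 -0.75734012]
 [ 0.9732742   0.85746034]]
clock 29.1 pos [0.4344 0.1635 0.2557] rot [ 3.141e+00 -1.000e-03  1.606e+00] w 0.0511
rz -0.053  tx 0.12 ty 0.20 tz 8.12
```

```bash
python3 -m creep '[[[0,0.1,0.2,0,0,0,-0.053],[0,0,0,3,0,0,0],[0,0,0,2.5,0,0,0],[0,0,0,1.6,0,0,0],[0,0,0,0.9,0,0,0],[0,0,0,0,0,0,0],[-1,0,0,0,0,0,0],[-1,0,0,0,0,0,0],[-1,0,0,0,0,0,0],[-1,0,0,0,0,0,0],[-1,0,0,0,0,0,0]]]' 20;  python3 -m creep '[[[-1,0,0,-1,0,0,0],[-1,0,0,-3,0,0,0],[-1,0,0,-4,0,0,0],[-1,0,0,-2,0,0,0],[-1,0,0,0,0,0,0]]]';  python3 - <<'E'
from h import *
plan(.609,-.2655,.275,102)
f=vision.grab_frame("wrist"); cv2.imwrite("pics/w10.png",f["image"])
E
```

```text
clock: 30.48
position: [0.4361, 0.1641, 0.1764]
tool_rot: [3.14, -0.0, 1.658]
force: [-0.9, -0.4, 6.1]
grip_width: 0.0141
finger_force: 23.0
clock: 31.1
position: [0.4362, 0.1639, 0.2776]
tool_rot: [3.138, -0.001, 1.658]
force: [-0.2, 0.7, 0.4]
grip_width: 0.0139
finger_force: 22.4
clock 31.1 pos [0.4362 0.1639 0.2776] rot [ 3.138e+00 -1.000e-03  1.658e+00] w 0.0139
rz -0.122  tx -45.60 ty 7.97 tz 0.26
```

View pics/w10.png

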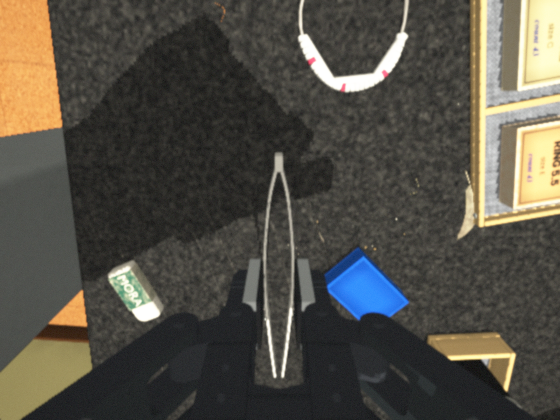

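The tweezers are held level at mid-length (280,265), and both ring boxes are in the tray at the right edge. Carrying the tweezers over.

```bash
python3 -m creep '[[[-1,0,0,0,0,0,-0.122],[-1,-2.2,0.4,0,0,0,0],[-1,-4.6,0.8,0,0,0,0],[-1,-5,0.9,0,0,0,0],[-1,-5,0.9,0,0,0,0],[-1,-5,0.9,0,0,0,0],[-1,-5,0.9,0,0,0,0],[-1,-5,0.9,0,0,0,0],[-1,-5,0.9,0,0,0,0],[-1,-4.8,0.8,0,0,0,0],[-1,-4,0.6,0,0,0,0],[-1,0,0,0,0,0,0]]]';  python3 -m creep '[[[-1,0,0,0,0,0,0],[-1,0,0,0,0,0,0]]]'; python3 - <<'E'
from h import *
plan(.609,-.2655,.1815,102)
f=vision.grab_frame("wrist"); cv2.imwrite("pics/w11.png",f["image"])
E
```

```text
clock: 32.65
position: [0.6088, -0.2683, 0.274]
tool_rot: [-3.14, 0.0, 1.777]
force: [-0.2, 1.4, -1.6]
grip_width: 0.0137
finger_force: 22.4
clock: 32.9
position: [0.6091, -0.264, 0.2754]
tool_rot: [-3.141, -0.001, 1.782]
force: [0.1, 0.6, -0.2]
grip_width: 0.0141
finger_force: 22.4
clock 32.9 pos [ 0.6091 -0.264   0.2754] rot [-3.141e+00 -1.000e-03  1.782e+00] w 0.0141
rz 0.002  tx -0.14 ty -0.04 tz 9.39
```

View pics/w11.png

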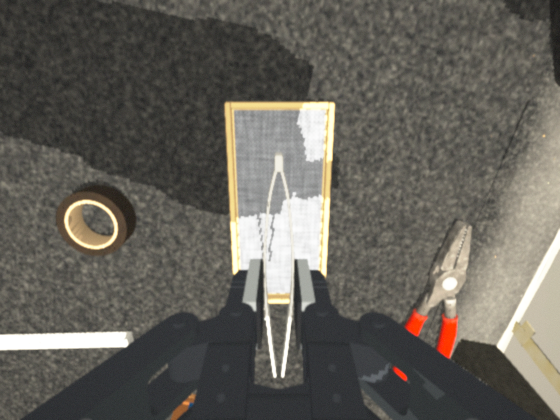

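The tray's far corners are at (226,103) and (334,102), with its near wall at about row 299 behind the fingers. A quick check of its centre:

```bash
python3 - <<'E'
from h import *
f=vision.grab_frame("wrist"); T=wT(f)
c=cast(f,[[226,103],[334,102],[280,303]],.012,T); a=c[:2].mean(0); u=a-c[2]; print(c,np.linalg.norm(u),np.degrees(np.arctan2(u[1],u[0])),"centre",a-u/np.linalg.norm(u)*.079)
E
```

```text
[[ 0.55964945 -0.19502732]
 [ 0.63053534 -0.17921446]
 [ 0.62850888 -0.34212822]] 0.1585683816868738 102.16564220753473 centre [ 0.61174075 -0.26434675]
```

```bash
python3 -m creep '[[[-1,0,0.2,3,0,0,0],[-1,0,0,3,0,0,0],[-1,0,0,2,0,0,0],[-1,0,0,1,0,0,0],[-1,0,0,0.4,0,0,0],[-1,0,0,0,0,0,0],[-1,0,0,0,0,0,0]]]'; python3 -m creep '[[[-0.5,0,0,0,0,0,0],[-0.4,0,0,0,0,0,0],[-0.3,0,0,0,0,0,0],[-0.3,0,0,-1,0,0,0],[-0.3,0,0,-4,0,0,0],[-0.3,0,0,-5,0,0,0],[-0.3,0,0,-5,0,0,0],[-0.3,0,0,0,0,0,0]]]';python3 - <<'E'
from h import *
plan(.609,-.2655,.1815,102)
a=vision.grab_frame("wrist")["image"][60:360,150:430]; b=vision.grab_frame("side")["image"]
cv2.imwrite("pics/end.png",np.hstack([cv2.resize(a,(392,420)),b[:,:400]]))
E
```

```text
clock: 33.88
position: [0.6113, -0.2649, 0.1825]
tool_rot: [3.141, 0.001, 1.781]
force: [-0.2, 0.3, 0.2]
grip_width: 0.0139
finger_force: 22.4
clock: 34.88
position: [0.6119, -0.2649, 0.3365]
tool_rot: [3.136, 0.004, 1.78]
force: [-0.4, -0.1, -0.5]
grip_width: 0.0299
finger_force: 0.0
clock 34.88 pos [ 0.6119 -0.2649  0.3365] rot [3.136 0.004 1.78 ] w 0.0299
rz 0.000  tx 0.01 ty -0.29 tz 15.50
```

View pics/end.png

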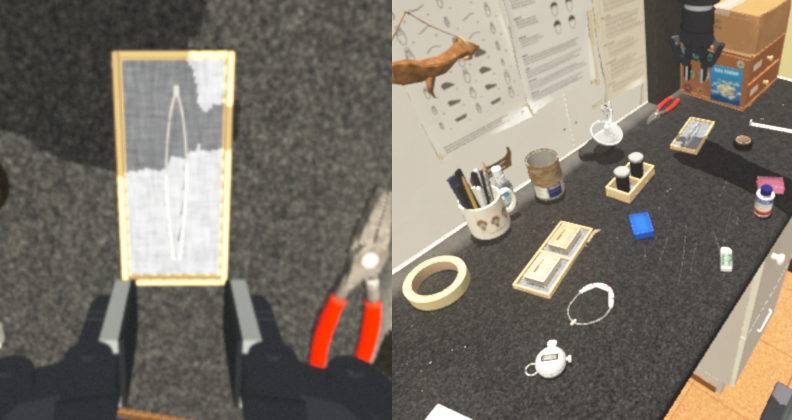

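The tweezers lie centred in the long tray at (176,175), both pots stand in their bays at about (630,175), and both ring boxes lie flat at about (555,255). The gripper is clear, so I'm handing in.

```bash
python3 -c "
from workcell import bot
print(bot.job_done())"
```

```text
the job is handed in; nothing more can be done
None
```

I sorted all five pieces into their trays and handed the job in at about 35 s on the robot's clock; the last pictures show each piece in its right place, but the hand-in returned no verdict.

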